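# Free the back of a picture frame

### The arm

A 6-joint arm with a two-finger parallel gripper is mounted at the origin on the work surface. World frame = base frame: x ahead of the robot, y to its left, z up, the work surface at z = 0. Lengths are in m, angles in degrees, forces in N, time in s.
With the tool pointing down it reaches from about 0.35 to 0.875 m from the base axis. Payload 4.2 kg.
Tool frame: the origin (TCP) lies on the front face of the gripper's body, between the roots of the fingers; the fingertips stand 70 mm ahead of it and the grasp point (between the pads) lies 51 mm ahead of it; z points along the fingers, y is the line along which they close (so a half turn about z gives the same grasp; the last joint's range is limited). The gripper opens to 87 mm and grips with 3 to 60 N. Pads are 19 mm wide; open, the fingers measure 117 mm over their backs; the gripper's body (75 mm by 190 mm) begins 51 mm behind the grasp point.
Start: joints at [91.65, 22.042, 0.453, 0, -68.411, -14.817], TCP at [0.142, 0.609, 0.292] pointing down, gripper open.
Joint ranges: [-179.83, 179.83], [-69.29, 118.12], [-61.27, 80.66], [-181.25, 117.63], [-171.15, -9.14], [-177.46, 177.46]. Speed limits (degrees/s): [159.86, 159.86, 180, 180, 180, 180].

### API

Orientations are given as a 3x3 rotation matrix whose columns are the frame's x, y, z axes.
In Python, from station import r gives the robot as it stands.
- The arm moves only by the shell command python3 -m pendant 'ROWS' [OPENING]. ROWS is JSON, a list of rows, each a list of 2 entries, a list of its own where there are three numbers: the shift along the tool's x, y, z in mm, then the turn, a rotation vector about the tool's x, y, z in rad. A call has 1 to 10 rows; each row is the pose to reach, as a shift and turn from the pose commanded when the call began, along the tool's axes at that moment; what a row does not reach only later rows make up. A row lasts 1/10 s, in which the tool goes at most 50 mm and 8.59 degrees, less where a joint would pass 70% of its speed; a pose out of reach is approached as far as the arm can. A call with a gripper value outside its range is refused whole. OPENING is the opening, from 0 (shut) to 1 (fully open), set as the call begins (- or left out, the last holds). The fingers move at their own pace and stop on an object; the grip force is fixed at half the most. Time passes only in rows, so rows that repeat a pose let the fingers close. It gives the time, the measured TCP pose, the force, the opening and the grip force at its end, in the units of the state.
- r.sense(): the state, without advancing time (a new reading comes with each control period).
- r.capture(name): name is "side" or "top" or "wrist"; returns a dict with "frame" (420x560x3 uint8, red, green, blue), "vertical_fov" (degrees; the focal length in pixels is half the picture's height over the tangent of half this angle, whatever the lens; pixels are square), "cx", "cy" (the principal point, pixels), "rvec" (rotation vector, rad) and "tvec" (3), from world to camera coordinates, as OpenCV has them. Camera axes: x right, y down, z forward; pixel columns grow to the right and rows downward; lengths in m; the calibration is good to about 2 mm. The wrist camera is an equidistant fisheye: a pixel r from the principal point sees the ray r / f radians off the axis. A picture is of the moment at which its call begins. There is no depth.
- r.finish_job(): hands the job in; it is judged then, once.
The state is a dict: "time_s": time; "joints": joint angles; "joint_velocities": joint speeds; "effort": joint torques, N m; "tcp_pos": TCP position; "ee_rot": TCP orientation; "wrist_force": force on the tool from outside, world axes, zero at the start; "moment": the same for the moment, N m; "gripper_width": opening from 0.0 (shut) to 1.0 (fully open); "gripper_force": force on a finger pad.
Only numpy, scipy, OpenCV 4.12 (cv2) and the standard library are available. Lean on these libraries where they do the work, as an engineer would, in place of code of your own. Each camera call takes 0.05 s, during which the arm holds its last target. There are 200 camera calls.

### The job

Run a fingertip along the edge of the upturned picture frame, starting at the end of the row away from the brass hanging ring, and push the four red turn buttons round one after another, in order, so that each lies along its rail pointing towards the ring end, clear of the backing board. Go gently: nothing is to be picked up, the frame stays flat where it is, and the things on and around it are left alone. Finish with the hand clear.

Things in the scene. Friction and masses are not known exactly. Their poses are not given: they have to be found in the camera images.
- frame: picture frame lying face down, loose, at any yaw, 0.75 to 1.15 kg, slides if pushed with some 3 N: dark wood, 250 mm along its x, 200 along y, rails 32 mm wide, 22 high; brown backing board inside, its face 19 mm above the table. Origin: centre of the underside; z up. Four red turn buttons in a row on the +y rail; brass hanging ring on the +x rail
- ring (a point): the brass hanging ring (27 mm wide, 5 mm high, flat on the rail), on the middle of the frame's +x rail, 109 mm from the frame's origin
- pivot1 (a point): screw of red turn button 1 (first, farthest from the ring), at the rail's top face 22 mm above the table; frame x = -66 mm, y = +84 mm, 16 mm outside the rail's inner edge. The button is a plastic tongue 12 mm wide with a round end reaching 32 mm from the screw, between 22 and 33 mm above the table (screw head to 35)
- tab1 (a joint): turn of button 1, rad: 0 = pointing straight in over the backing board (frame -y), +1.57 = along its rail pointing to the ring end (frame +x); range -1.6 to 1.6; starts at -0.5 to 0.5. Stays where left (friction, about 0.3 N at the tip, 1 N close to the screw). From 1.25 up it is clear of the backing board
- pivot2 (a point): screw of red turn button 2 (second), at the rail's top face 22 mm above the table; frame x = -22 mm, y = +84 mm, 16 mm outside the rail's inner edge. The button is a plastic tongue 12 mm wide with a round end reaching 32 mm from the screw, between 22 and 33 mm above the table (screw head to 35)
- tab2 (a joint): turn of button 2, rad: 0 = pointing straight in over the backing board (frame -y), +1.57 = along its rail pointing to the ring end (frame +x); range -1.6 to 1.6; starts at -0.5 to 0.5. Stays where left (friction, about 0.3 N at the tip, 1 N close to the screw). From 1.25 up it is clear of the backing board
- pivot3 (a point): screw of red turn button 3 (third), at the rail's top face 22 mm above the table; frame x = 22 mm, y = +84 mm, 16 mm outside the rail's inner edge. The button is a plastic tongue 12 mm wide with a round end reaching 32 mm from the screw, between 22 and 33 mm above the table (screw head to 35)
- tab3 (a joint): turn of button 3, rad: 0 = pointing straight in over the backing board (frame -y), +1.57 = along its rail pointing to the ring end (frame +x); range -1.6 to 1.6; starts at -0.5 to 0.5. Stays where left (friction, about 0.3 N at the tip, 1 N close to the screw). From 1.25 up it is clear of the backing board
- pivot4 (a point): screw of red turn button 4 (last, nearest the ring), at the rail's top face 22 mm above the table; frame x = 66 mm, y = +84 mm, 16 mm outside the rail's inner edge. The button is a plastic tongue 12 mm wide with a round end reaching 32 mm from the screw, between 22 and 33 mm above the table (screw head to 35)
- tab4 (a joint): turn of button 4, rad: 0 = pointing straight in over the backing board (frame -y), +1.57 = along its rail pointing to the ring end (frame +x); range -1.6 to 1.6; starts at -0.5 to 0.5. Stays where left (friction, about 0.3 N at the tip, 1 N close to the screw). From 1.25 up it is clear of the backing board
- eraser: white eraser with a blue sleeve, 42 x 20 x 12 mm, lying loose on the backing board; origin under its centre; leave alone
- sharpener: metal pencil sharpener, 26 x 15 x 12 mm, lying loose on the backing board; origin under its centre; leave alone
- pencil_tin: steel tin with pencils, 72 mm across, 200 mm tall over the pencils, on the table; leave alone
- tape_roll: roll of paper tape lying flat on the table, 100 mm across, 24 mm high; leave alone
- paint_jar: closed blue paint jar, 62 mm across, 75 mm tall, on the table; leave alone
- rinse_cup: orange plastic cup, 80 mm across, 85 mm tall, on the table; leave alone
- brush: paint brush lying on the table; leave alone

How it is judged (in metres and radians):
On the way, in this order (a step that is already met when the one before it is completed fails the run):
1. turn button 1 lies along the rail towards the ring end (value of joint tab1 above 1.25 rad), for 0.05 s.
2. turn button 2 lies along the rail towards the ring end (value of joint tab2 above 1.25 rad), for 0.05 s.
3. turn button 3 lies along the rail towards the ring end (value of joint tab3 above 1.25 rad), for 0.05 s.
4. turn button 4 lies along the rail towards the ring end (value of joint tab4 above 1.25 rad), for 0.05 s.
At the end, for the whole second after the job is handed in: all four turn buttons are swung towards the ring end by at least 1.25 rad and at rest; the frame lies flat, its centre and its ring within 30 mm of where they were; the other things are within 30 mm of where they were and upright (value of joint each of tab1, tab2, tab3, tab4 above 1.25 rad and not (distance of any of frame, ring from where it was at the start of the episode above 0.03 m) and not (height (world z) of frame above 0.008 m or angle between frame's own z axis and vertical above 0.06 rad) and linear speed of frame below 0.01 m/s and velocity of joint tab1 between -0.05 and 0.05 rad/s and velocity of joint tab2 between -0.05 and 0.05 rad/s and velocity of joint tab3 between -0.05 and 0.05 rad/s and velocity of joint tab4 between -0.05 and 0.05 rad/s and not (distance of eraser from where it was at the start of the episode above 0.03 m or height (world z) of eraser above 0.039 m or angle between eraser's own z axis and vertical above 0.4 rad) and not (distance of sharpener from where it was at the start of the episode above 0.03 m or height (world z) of sharpener above 0.039 m or angle between sharpener's own z axis and vertical above 0.4 rad) and not (distance of pencil_tin from where it was at the start of the episode above 0.03 m or height (world z) of pencil_tin above 0.02 m or angle between pencil_tin's own z axis and vertical above 0.4 rad) and not (distance of tape_roll from where it was at the start of the episode above 0.03 m or height (world z) of tape_roll above 0.02 m) and not (distance of paint_jar from where it was at the start of the episode above 0.03 m or height (world z) of paint_jar above 0.02 m or angle between paint_jar's own z axis and vertical above 0.4 rad) and not (distance of rinse_cup from where it was at the start of the episode above 0.03 m or height (world z) of rinse_cup above 0.02 m or angle between rinse_cup's own z axis and vertical above 0.4 rad) and not (distance of brush from where it was at the start of the episode above 0.03 m or height (world z) of brush above 0.02 m)); the robot touches nothing.
It fails at once if the frame is shoved more than 30 mm (distance of any of frame, ring from where it was at the start of the episode above 0.03 m).
It fails at once if the frame is lifted or tipped (height (world z) of frame above 0.008 m or angle between frame's own z axis and vertical above 0.06 rad).
It fails at once if the robot presses on the frame or its buttons with more than 30 N (contact force between any of the fingers, the arm and frame above 30 N).
It fails at once if the eraser or sharpener on the backing board is moved more than 30 mm, lifted or tipped ((distance of eraser from where it was at the start of the episode above 0.03 m or height (world z) of eraser above 0.039 m or angle between eraser's own z axis and vertical above 0.4 rad) or (distance of sharpener from where it was at the start of the episode above 0.03 m or height (world z) of sharpener above 0.039 m or angle between sharpener's own z axis and vertical above 0.4 rad)).
It fails at once if a thing on the table is moved more than 30 mm, lifted or knocked over ((distance of pencil_tin from where it was at the start of the episode above 0.03 m or height (world z) of pencil_tin above 0.02 m or angle between pencil_tin's own z axis and vertical above 0.4 rad) or (distance of tape_roll from where it was at the start of the episode above 0.03 m or height (world z) of tape_roll above 0.02 m) or (distance of paint_jar from where it was at the start of the episode above 0.03 m or height (world z) of paint_jar above 0.02 m or angle between paint_jar's own z axis and vertical above 0.4 rad) or (distance of rinse_cup from where it was at the start of the episode above 0.03 m or height (world z) of rinse_cup above 0.02 m or angle between rinse_cup's own z axis and vertical above 0.4 rad) or (distance of brush from where it was at the start of the episode above 0.03 m or height (world z) of brush above 0.02 m)).
It also fails if it takes over 40 s, if anything falls off the work surface, if the arm or the gripper's body presses on something with over 40 N, if the wrist force passes 120 N, or if a joint passes its speed limit or range.

## Working session

There is one attempt and no reset: what is moved stays moved. The work goes in short steps, Python scripts to look and compute and a shell command to move; the robot and the scene stay as the last step left them, time stands still between calls to the robot, and variables do not carry over. Pictures are saved under pics/ and viewed, at most 10 in all, crops included, and the job is handed in when it is done.

```bash
mkdir -p pics; ls; cat > h.py <<'E'
import numpy as np, cv2
from station import r
def cap(n,f=None):
    c=r.capture(n)
    if f: cv2.imwrite('pics/'+f,c['frame'][:,:,::-1])
    return c
def ray(c,u,v,z):
    R=cv2.Rodrigues(np.array(c['rvec'],float))[0]; t=np.array(c['tvec'],float).ravel()
    f=c['frame'].shape[0]/2/np.tan(np.radians(c['vertical_fov'])/2)
    d=R.T@np.array([(u-c['cx'])/f,(v-c['cy'])/f,1]); o=-R.T@t
    return o+d*(z-o[2])/d[2]
def proj(c,P):
    R=cv2.Rodrigues(np.array(c['rvec'],float))[0]; t=np.array(c['tvec'],float).ravel()
    f=c['frame'].shape[0]/2/np.tan(np.radians(c['vertical_fov'])/2)
    p=R@np.array(P)+t
    return p[:2]/p[2]*f+[c['cx'],c['cy']]
E
python3 - <<'E'
from h import *
c=cap('top','top1.png'); 
I=c['frame']; hsv=cv2.cvtColor(I,cv2.COLOR_RGB2HSV)
m=(((hsv[...,0]<6)|(hsv[...,0]>172))&(hsv[...,1]>150)&(hsv[...,2]>80)).astype('uint8')
n,l,s,ce=cv2.connectedComponentsWithStats(m)
for i in range(1,n):
    if s[i,4]>20: print(s[i],ce[i],ray(c,*ce[i],.033).round(4))
s=r.sense(); print(s['time_s'],s['ee_rot'],s['tcp_pos'])
cap('side','side1.png')
E
```

```text
pics
[305 211  14  15  76] [310.78947368 217.32894737] [ 0.535  -0.0514  0.033 ]
[294 221  11  16  75] [297.89333333 228.08      ] [ 0.5095 -0.0202  0.033 ]
[278 232  12  16  79] [283.10126582 239.67088608] [0.4823 0.0152 0.033 ]
[263 244  12  16  77] [267.87012987 251.18181818] [0.4555 0.0514 0.033 ]
0.05 [[ 9.73682145e-01 -2.27909957e-01 -3.62255270e-04]
 [-2.27910209e-01 -9.73679883e-01 -2.10290213e-03]
 [ 1.26551665e-04  2.13011993e-03 -9.99997723e-01]] [0.14223487 0.60814841 0.29118635]
```

View pics/top1.png

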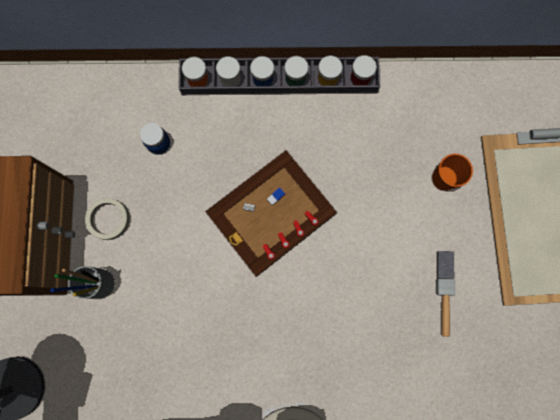

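View pics/side1.png

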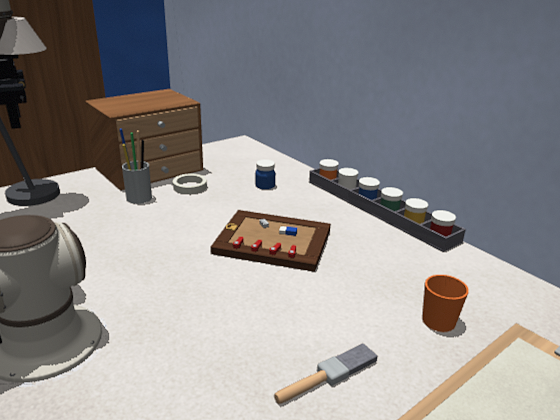

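Top view: the frame is centred near (271,214). The red buttons run from (311,217), button 1, to (268,251), button 4. The ring is at (236,239), and the eraser (276,196) and sharpener (248,207) lie on the board. Next I fit the frame pose from the board opening.

```bash
cat >> h.py <<'E'
def red(I):
    h=cv2.cvtColor(I,cv2.COLOR_RGB2HSV); return (((h[...,0]<6)|(h[...,0]>172))&(h[...,1]>150)&(h[...,2]>80)).astype('uint8')
def pose(c):
    I=c['frame']; h=cv2.cvtColor(I,cv2.COLOR_RGB2HSV)
    m=((h[...,0]>7)&(h[...,0]<22)&(h[...,1]>90)&(h[...,2]>85)).astype('uint8')
    roi=np.zeros_like(m); roi[145:285,200:345]=1; m*=roi
    n,l,s,ce=cv2.connectedComponentsWithStats(m); k=1+np.argmax(s[1:,4])
    ys,xs=np.where(l==k); P=np.array([ray(c,x,y,.021)[:2] for x,y in zip(xs,ys)],np.float32)
    (cen,wh,a)=cv2.minAreaRect(P*1000)
    return m,np.array(cen)/1000,wh,a,cv2.boxPoints((cen,wh,a))/1000
E
python3 - <<'E'
from h import *
c=cap('top'); m,cen,wh,a,b=pose(c); print(cen,wh,a)
X=np.array([-.61,.79]); d=[np.array([np.cos(np.radians(a+90*k)),np.sin(np.radians(a+90*k))]) for k in range(4)]
X=max(d,key=lambda v:v@X); Y=np.array([-X[1],X[0]]); print('X',X,'Y',Y, 'yaw',np.degrees(np.arctan2(X[1],X[0])))
O=cen
I=c['frame']; R=red(I); n,l,s,ce=cv2.connectedComponentsWithStats(R)
for i in range(1,n):
    if s[i,4]>20:
        q=ray(c,*ce[i],.032)[:2]-O; print('red',(q@X).round(4),(q@Y).round(4))
        ys,xs=np.where(l==i); e=np.array([(ray(c,x,y,.032)[:2]-O) for x,y in zip(xs,ys)]); u=e@X;v=e@Y
        print('  yrange',v.min().round(4),v.max().round(4),'tip x',u[v<v.min()+.006].mean().round(4),'root',u[v>v.max()-.006].mean().round(4))
h=cv2.cvtColor(I,cv2.COLOR_RGB2HSV)
for nm,(u,v) in dict(eraser=(276,196),blue=(280,193),sharp=(249,207),ring=(236,239)).items():
    q=ray(c,u,v,.03)[:2]-O; print(nm,(q@X).round(4),(q@Y).round(4))
big=cv2.resize(I[140:290,195:350][:,:,::-1],None,fx=4,fy=4,interpolation=cv2.INTER_CUBIC)
M=m[140:290,195:350]
def dr(p,col):
    u,v=(proj(c,p)-[195,140])*4; cv2.circle(big,(int(u+2),int(v+2)),3,col,-1)
for sx in(-1,1):
    for sy in(-1,1):
        dr([*(O+sx*.125*X+sy*.1*Y),.022],(0,255,0)); dr([*(O+sx*.093*X+sy*.068*Y),.02],(255,255,0))
for x in(-.066,-.022,.022,.066): dr([*(O+x*X+.084*Y),.035],(0,255,255))
dr([*(O+.109*X),.024],(255,0,255))
cv2.imwrite('pics/fit.png',big[:590])
E
```

```text
[0.54262732 0.05555824] (135.82962036132812, 216.08914184570312) 37.51460266113281
X [-0.60896361  0.79319816] Y [-0.79319816 -0.60896361] yaw 127.5146026611328
red -0.0806 0.0709
  yrange 0.0521 0.0913 tip x -0.079 root -0.0814
red -0.0399 0.0722
  yrange 0.0533 0.0917 tip x -0.0437 root -0.0364
red 0.0048 0.0722
  yrange 0.0534 0.0917 tip x 0.0022 root 0.0063
red 0.0497 0.0715
  yrange 0.0525 0.0917 tip x 0.0482 root 0.0508
eraser -0.0475 -0.0212
blue -0.0596 -0.021
sharp 0.0199 -0.04
ring 0.0911 0.002
```

View pics/fit.png

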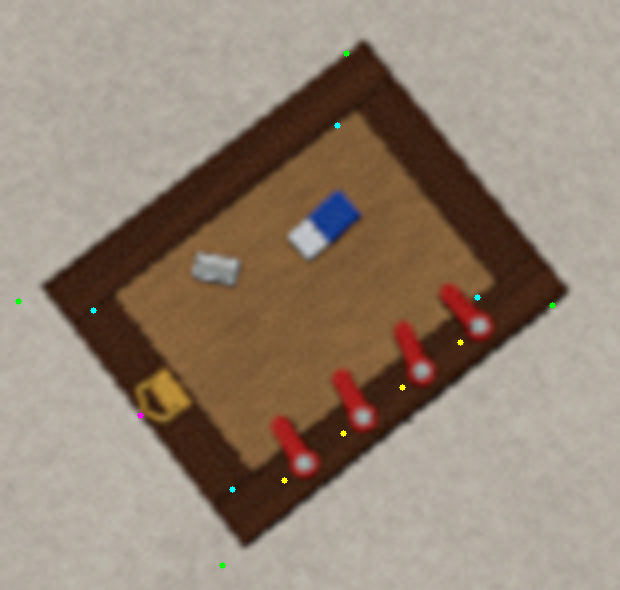

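The crop shows the ring's brass stretched the fit along x. The screw heads are clear at crop (480,326), (422,371), (362,416) and (304,463), so I use those.

```bash
cat > fp.py <<'E'
from h import *
def fit(c,px):
    P=np.array([ray(c,u,v,.035)[:2] for u,v in px])
    Q=np.array([[x,.084] for x in(-.066,-.022,.022,.066)])
    Pc=P-P.mean(0); d=(Pc*Q[:,:1]).sum(0); X=d/np.linalg.norm(d); Y=np.array([-X[1],X[0]])
    return P.mean(0)-.084*Y,X,Y,P
E
python3 - <<'E'
from fp import *
c=cap('top'); I=c['frame']; h=cv2.cvtColor(I,cv2.COLOR_RGB2HSV).astype(int)
px=[]
for U,V in [(480,326),(422,371),(362,416),(304,463)]:
    u0,v0=(U+.5)/4-.5+195,(V+.5)/4-.5+140; px.append((u0,v0))
    a,b=int(round(u0)),int(round(v0)); w=I[b-3:b+4,a-3:a+4,1].astype(float); w=np.clip(w-90,0,None)
    g=np.mgrid[b-3:b+4,a-3:a+4]; print((u0,v0),(g[1]*w).sum()/w.sum(),(g[0]*w).sum()/w.sum())
O,X,Y,P=fit(c,px); print('O',O,'yaw',np.degrees(np.arctan2(X[1],X[0])),np.linalg.norm(np.diff(P,axis=0),axis=1),X,Y)
R=red(I); n,l,s,ce=cv2.connectedComponentsWithStats(R)
k=0
for i in range(1,n):
    if s[i,4]>20:
        q=ray(c,*ce[i],.032)[:2]-P[k]; k+=1; print('tab',k,'angle',np.arctan2(q@X,-q@Y).round(2))
for nm,(u,v) in dict(eraser=(276,196),blue=(285,191),sharp=(249,207),ring=(236,239)).items():
    q=ray(c,u,v,.03)[:2]-O; print(nm,(q@X).round(4),(q@Y).round(4))
for sx in(-1,1):
  for sy in (-1,1): print(sx,sy,(proj(c,[*(O+sx*.125*X+sy*.1*Y),.022])-[195,140])*4+1.5)
for hx in (-.100,-.04,.09): print('start',hx,O+hx*X+.0655*Y)
E
```

```text
(314.625, 221.125) 314.38868613138686 220.97080291970804
(300.125, 232.375) 300.01669758812614 232.09647495361781
(285.125, 243.625) 285.28345070422534 243.7200704225352
(270.625, 255.375) 270.51797385620915 255.2549019607843
O [0.55248655 0.04335728] yaw 127.18810349819204 [0.04382929 0.0444287  0.04388702] [-0.60443372  0.79665544] [-0.79665544 -0.60443372]
tab 1 angle 0.05
tab 2 angle -0.21
tab 3 angle -0.18
tab 4 angle -0.11
eraser -0.0317 -0.021
blue -0.0563 -0.0174
sharp 0.0358 -0.0394
ring 0.1068 0.003
-1 -1 [366.64425931  37.13524054]
-1 1 [571.52186859 290.53909807]
1 -1 [ 38.90635289 283.15405888]
1 1 [241.34593056 547.37417416]
start -0.1 [ 0.56074899 -0.07589867]
start -0.04 [ 0.52448297 -0.02809934]
start 0.09 [0.44590659 0.07546586]
```

```bash
python3 -m pendant '[[[33,34,-2],[0,0,-0.055]],[[66,67,-4],[0,0,-0.11]],[[99,100,-6],[0,0,-0.165]],[[132,134,-8],[0,0,-0.22]],[[165,168,-10],[0,0,-0.275]],[[198,201,-12],[0,0,-0.33]],[[231,234,-14],[0,0,-0.385]],[[264,268,-16],[0,0,-0.44]],[[297,302,-18],[0,0,-0.495]],[[330,335,-20],[0,0,-0.55]]]' 0
cat > go.py <<'E'
# remaining move in tool axes to frame point (x,y) mm, tcp z mm: python3 go.py x y z
import sys; from h import *
from scipy.spatial.transform import Rotation as Ro
O=np.array([.5525,.0434]); X=np.array([-.6044,.7967]); Y=np.array([-.7967,-.6044])
x,y,z=[float(a)/1e3 for a in sys.argv[1:4]]; s=r.sense(); p=np.array(s['tcp_pos']); R=np.array(s['ee_rot'])
G=np.c_[np.r_[-Y,0],np.r_[-X,0],[0,0,-1]]; T=np.r_[O+x*X+y*Y,z]
print('shift mm',(R.T@(T-p)*1e3).round(1),'turn',Ro.from_matrix(R.T@G).as_rotvec().round(4),'t',s['time_s'],'F',np.round(s['wrist_force'],2),'w',s['gripper_width'])
q=p[:2]-O; print('frame xyz mm',(q@X*1e3).round(1),(q@Y*1e3).round(1),(p[2]*1e3).round(1))
E
python3 go.py -102 65.5 160
```

```text
time_s: 1.2
tcp_pos: [0.3878, 0.2053, 0.3126]
ee_rot: [[0.948, 0.317, 0.0], [0.317, -0.948, 0.001], [0.001, -0.0, -1.0]]
wrist_force: [1.1, 1.1, -0.1]
gripper_width: 0.171
gripper_force: 0.0
shift mm [ 75.4 323.5 152.5] turn [-3.00e-04 -7.00e-04 -3.26e-01] t 1.2 F [ 1.14  1.12 -0.13] w 0.17111722777812502
frame xyz mm 228.6 33.4 312.6
```

```bash
python3 -m pendant '[[[8,36,10],[0,0,-0.04]],[[17,72,25],[0,0,-0.08]],[[25,108,45],[0,0,-0.12]],[[34,144,65],[0,0,-0.16]],[[42,180,85],[0,0,-0.20]],[[50,216,105],[0,0,-0.24]],[[59,252,125],[0,0,-0.28]],[[67,288,140],[0,0,-0.326]],[[75,323,152],[0,0,-0.326]],[[75,323,152],[0,0,-0.326]]]'
python3 go.py -102 65.5 97
python3 - <<'E'
from h import *
cap('wrist','w1.png'); 
E
```

```text
time_s: 2.2
tcp_pos: [0.5609, -0.0789, 0.1577]
ee_rot: [[0.801, 0.598, -0.003], [0.598, -0.801, -0.001], [-0.003, -0.001, -1.0]]
wrist_force: [-0.3, 0.7, -0.3]
gripper_width: 0.002
gripper_force: 0.0
shift mm [ 1.9 -0.4 60.7] turn [-0.0015  0.0032 -0.0074] t 2.2 F [-0.26  0.73 -0.35] w 0.001709224411137022
frame xyz mm -102.4 67.2 157.7
```

View pics/w1.png

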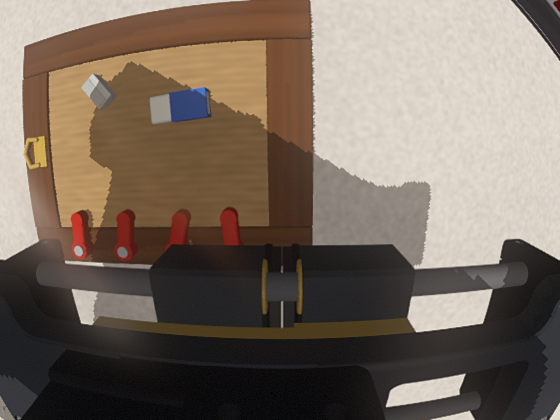

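```bash
python3 - <<'E'
from h import *
c=cap('wrist'); R=cv2.Rodrigues(np.array(c['rvec'],float))[0]; t=np.array(c['tvec'],float).ravel()
f=210/np.tan(np.radians(c['vertical_fov'])/2)
def pf(P):
    p=R@np.array(P)+t; a=np.arctan2(np.hypot(*p[:2]),p[2]); return (p[:2]/np.hypot(*p[:2])*a*f+[c['cx'],c['cy']]).round(1)
O=np.array([.5525,.0434]); X=np.array([-.6044,.7967]); Y=np.array([-.7967,-.6044])
for x in(-.066,-.022,.022,.066): print('piv',pf([*(O+x*X+.084*Y),.035]))
for sx in(-1,1): print('inner',pf([*(O+sx*.093*X-.068*Y),.022]))
s=r.sense(); p=np.array(s['tcp_pos']); E=np.array(s['ee_rot'])
for q in [(0,0,.07),(.0095,.015,.07),(.0095,-.015,.07),(-.0095,.015,.07),(-.0095,-.015,.07),(.0095,0,.032),(.0095,.015,0)]: print('tip',q,pf(p+E@np.array(q)))
print('cam in tool',E.T@(-R.T@t-p))
E
```

```text
piv [233.9 254.6]
piv [175.8 253.8]
piv [123.9 252.3]
piv [ 79.5 250.4]
inner [269.9  39.8]
inner [49.3 70.3]
tip (0, 0, 0.07) [280.8 262.6]
tip (0.0095, 0.015, 0.07) [309.2 245.9]
tip (0.0095, -0.015, 0.07) [252.4 246. ]
tip (-0.0095, 0.015, 0.07) [308.2 278.2]
tip (-0.0095, -0.015, 0.07) [253.6 278.3]
tip (0.0095, 0, 0.032) [280.6 277.6]
tip (0.0095, 0.015, 0) [325.5 318.8]
cam in tool [ 0.06944191  0.00054477 -0.09108545]
```

The wrist view agrees with the fit: screws 3 and 4 are seen at (123,253) and (79,252), predicted (124,252) and (79.5,250). The fingertips are hidden behind the gripper body. Next: descend beside button 1.

```bash
python3 -m pendant '[[[1,0,20],[0,0,-0.007]],[[2,0,40],[0,0,-0.007]],[[2,0,50],[0,0,-0.007]],[[2,0,58],[0,0,-0.007]],[[2,0,61],[0,0,-0.007]],[[2,0,61],[0,0,-0.007]],[[2,0,61],[0,0,-0.007]]]'
python3 go.py -35 65.5 97
```

```text
time_s: 3.0
tcp_pos: [0.5622, -0.0744, 0.1]
ee_rot: [[0.794, 0.608, 0.001], [0.608, -0.794, 0.0], [0.001, 0.001, -1.0]]
wrist_force: [1.0, 0.1, 0.0]
gripper_width: 0.005
gripper_force: 0.0
shift mm [ -1.8 -64.8   2.9] turn [ 0.0008 -0.0012  0.0045] t 3.0 F [1.   0.13 0.01] w 0.005266067439557161
frame xyz mm -99.8 63.4 100.0
```

```bash
python3 -m pendant '[[[-2,0,3],[0,0,0]],[[-2,-4,3],[0,0,0]],[[-2,-9,3],[0,0,0]],[[-2,-14,3],[0,0,0]],[[-2,-19,3],[0,0,0]],[[-2,-24,3],[0,0,0]],[[-2,-29,3],[0,0,0]],[[-2,-34,3],[0,0,0]],[[-2,-39,3],[0,0,0]],[[-2,-39,3],[0,0,0]]]'
python3 go.py -61 65.5 97
python3 - <<'E'
from h import *
cap('wrist','w2.png'); 
E
```

```text
time_s: 4.0
tcp_pos: [0.5366, -0.044, 0.0965]
ee_rot: [[0.794, 0.608, 0.001], [0.608, -0.794, 0.0], [0.001, 0.0, -1.0]]
wrist_force: [1.4, 2.9, -0.1]
gripper_width: 0.003
gripper_force: 1.3
shift mm [-0.   0.9 -0.5] turn [ 0.0003 -0.0012  0.005 ] t 4.0 F [ 1.4   2.91 -0.13] w 0.003392192194198675
frame xyz mm -60.1 65.5 96.5
```

View pics/w2.png

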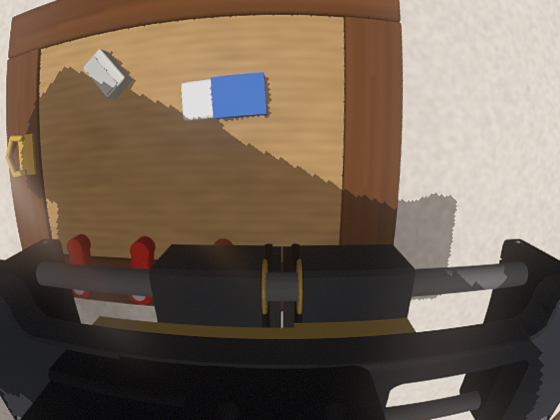

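```bash
python3 - <<'E'
from h import *
c=cap('wrist'); R=cv2.Rodrigues(np.array(c['rvec'],float))[0]; t=np.array(c['tvec'],float).ravel()
f=210/np.tan(np.radians(c['vertical_fov'])/2)
def pf(P):
    p=R@np.array(P)+t; a=np.arctan2(np.hypot(*p[:2]),p[2]); return (p[:2]/np.hypot(*p[:2])*a*f+[c['cx'],c['cy']]).round(1)
O=np.array([.5525,.0434]); X=np.array([-.6044,.7967]); Y=np.array([-.7967,-.6044])
for x in(-.022,.022,.066): print('piv',pf([*(O+x*X+.084*Y),.035]))
for sx in(-1,1): print('inner',pf([*(O+sx*.093*X-.068*Y),.022]))
for th in(1.2,1.57): print('tab1 tip',pf([*(O+(-.066+.032*np.sin(th))*X+(.084-.032*np.cos(th))*Y),.033]))
s=r.sense(); print(s['wrist_force'])
c=cap('side'); I=c['frame'][200:275,205:340]; t=cap('top')['frame'][170:270,220:360]
a=cv2.resize(I,(675,375),interpolation=cv2.INTER_CUBIC); cv2.imwrite('pics/s2.png',a[:,:,::-1])
E
```

```text
piv [212.5 298.8]
piv [139.2 294.3]
piv [ 78.4 288.2]
inner [347.   14.6]
inner [38.9 47.2]
tab1 tip [237.4 279. ]
tab1 tip [234.5 297.7]
[1.56327735 3.30464062 0.32630335]
```

View pics/s2.png

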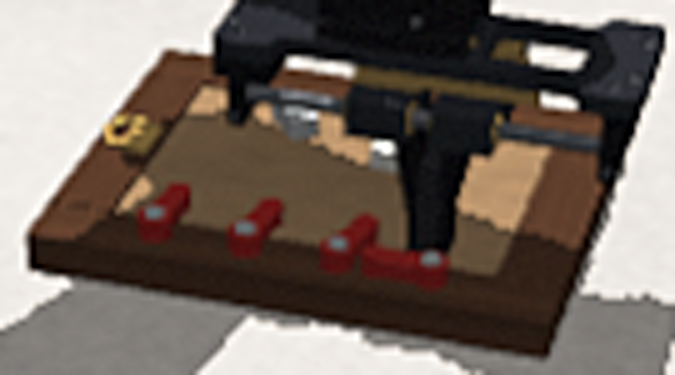

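Side crop: button 1 lies along the rail (screw at (430,258), tongue pointing left) and the other three still point in. The tool feels about 3 N sideways, so I ease inward 1.5 mm and go on to button 2.

```bash
python3 -m pendant '[[[1.5,0,0],[0,0,0]],[[1.5,-5,0],[0,0,0]],[[1.5,-10,0],[0,0,0]],[[1.5,-15,0],[0,0,0]],[[1.5,-20,0],[0,0,0]],[[1.5,-25,0],[0,0,0]],[[1.5,-30,0],[0,0,0]],[[1.5,-35,0],[0,0,0]],[[1.5,-40,0],[0,0,0]],[[1.5,-43,0],[0,0,0]]]'
python3 go.py -17 64 97
```

```text
time_s: 5.2
tcp_pos: [0.5107, -0.0095, 0.0962]
ee_rot: [[0.794, 0.608, -0.001], [0.608, -0.794, -0.0], [-0.001, -0.001, -1.0]]
wrist_force: [1.1, 0.8, -1.2]
gripper_width: 0.004
gripper_force: 0.5
shift mm [ 1.2  0.1 -0.8] turn [-0.0007  0.0012  0.0042] t 5.2 F [ 1.05  0.78 -1.22] w 0.00396894514975894
frame xyz mm -16.9 65.2 96.2
```

```bash
python3 -m pendant '[[[0.5,-4,-0.5],[0,0,0]],[[0.5,-9,-0.5],[0,0,0]],[[0.5,-14,-0.5],[0,0,0]],[[0.5,-19,-0.5],[0,0,0]],[[0.5,-24,-0.5],[0,0,0]],[[0.5,-29,-0.5],[0,0,0]],[[0.5,-34,-0.5],[0,0,0]],[[0.5,-39,-0.5],[0,0,0]],[[0.5,-44,-0.5],[0,0,0]],[[0.5,-44,-0.5],[0,0,0]]]'
python3 go.py 71 64.5 97
python3 - <<'E'
from h import *
c=cap('side'); I=c['frame'][200:275,205:340]
cv2.imwrite('pics/s3.png',cv2.resize(I,(675,375),interpolation=cv2.INTER_CUBIC)[:,:,::-1])
E
```

```text
time_s: 6.2
tcp_pos: [0.4843, 0.0258, 0.0966]
ee_rot: [[0.794, 0.608, -0.002], [0.608, -0.794, -0.0], [-0.001, -0.001, -1.0]]
wrist_force: [0.4, 0.6, 0.3]
gripper_width: 0.004
gripper_force: 0.1
shift mm [  0.7 -43.8  -0.3] turn [-0.0007  0.0014  0.0045] t 6.2 F [0.41 0.65 0.29] w 0.0035886211438461726
frame xyz mm 27.2 65.0 96.6
```

View pics/s3.png

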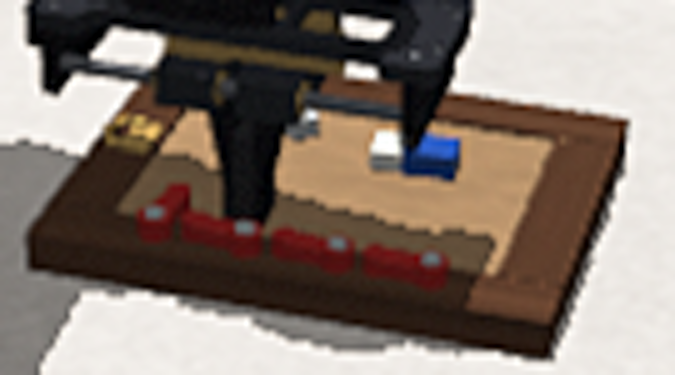

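Buttons 1 to 3 lie along the rail and only button 4 (155,213) still points in. Next I push button 4, then back inward and lift.

```bash
python3 -m pendant '[[[0,-4,0],[0,0,0]],[[0,-9,0],[0,0,0]],[[0,-14,0],[0,0,0]],[[0,-19,0],[0,0,0]],[[0,-24,0],[0,0,0]],[[0,-29,0],[0,0,0]],[[0,-34,0],[0,0,0]],[[0,-39,0],[0,0,0]],[[0,-44,0],[0,0,0]],[[0,-46,0],[0,0,0]]]'
python3 go.py 73 64.5 97
python3 -m pendant '[[[2,0,0],[0,0,0]],[[4,0,-5],[0,0,0]],[[4,0,-20],[0,0,0]],[[4,0,-50],[0,0,0]],[[4,0,-90],[0,0,0]],[[4,0,-130],[0,0,0]],[[4,-20,-160],[0,0,0]],[[4,-60,-180],[0,0,0]],[[4,-100,-200],[0,0,0]],[[4,-140,-200],[0,0,0]]]'
python3 - <<'E'
from h import *
c=cap('side'); I=c['frame'][200:275,205:340]
cv2.imwrite('pics/s4.png',cv2.resize(I,(675,375),interpolation=cv2.INTER_CUBIC)[:,:,::-1])
c=cap('top'); I=c['frame'][140:290,195:350]
cv2.imwrite('pics/t4.png',cv2.resize(I,None,fx=3.9,fy=3.9,interpolation=cv2.INTER_CUBIC)[:,:,::-1])
E
```

```text
time_s: 7.25
tcp_pos: [0.4565, 0.0622, 0.0967]
ee_rot: [[0.794, 0.608, -0.001], [0.608, -0.794, -0.0], [-0.001, -0.0, -1.0]]
wrist_force: [0.6, -0.9, 0.4]
gripper_width: 0.003
gripper_force: 0.3
shift mm [ 0.6  0.  -0.3] turn [-0.0003  0.001   0.0045] t 7.25 F [ 0.55 -0.92  0.39] w 0.002998357049147671
frame xyz mm 73.0 65.1 96.7
time_s: 8.25
tcp_pos: [0.3754, 0.177, 0.3]
ee_rot: [[0.795, 0.607, 0.005], [0.607, -0.795, 0.004], [0.007, -0.0, -1.0]]
wrist_force: [1.5, 0.4, 0.2]
gripper_width: 0.004
gripper_force: 0.0
```

View pics/s4.png

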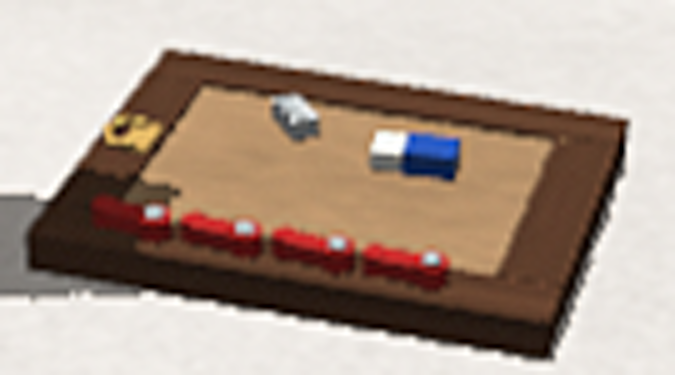

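View pics/t4.png

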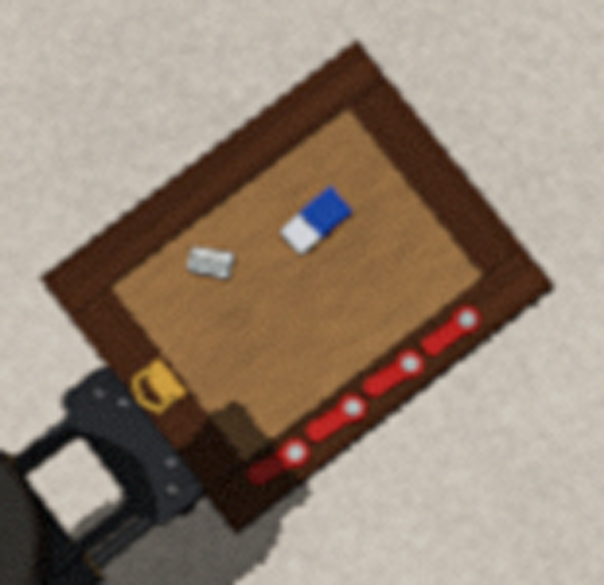

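All four buttons lie along the rail towards the ring, and the frame and loose things are in place. A quick check of the angles, then hand in if they pass.

```bash
python3 - <<'E'
from fp import *
c=cap('top'); I=c['frame']; px=[((u+.5)/3.9-.5+195,(v+.5)/3.9-.5+140) for u,v in[(467,319),(410,363),(353,407),(295,453)]]
O,X,Y,P=fit(c,px); print('O',O,'yaw',np.degrees(np.arctan2(X[1],X[0])))
h=cv2.cvtColor(I,cv2.COLOR_RGB2HSV); m=(((h[...,0]<6)|(h[...,0]>172))&(h[...,1]>170)&(h[...,2]>45))
ys,xs=np.where(m); E=np.array([ray(c,x,y,.032)[:2] for x,y in zip(xs,ys)])
A=[]
for p in P:
    d=E-p; a,b=d@X,d@Y; k=(a>.008)&(a<.034)&(abs(b)<.03); A.append(np.arctan2(a[k].mean(),-b[k].mean())); print(A[-1],k.sum())
if min(A)>1.32: print(r.sense()['joint_velocities'],r.finish_job())
E
```

```text
O [0.55157597 0.04405464] yaw 127.28841919149393
1.5439502439683024 60
1.459128666948381 61
1.481768596955388 65
1.4104660027041334 57
the job is handed in; nothing more can be done
[-3.17804651  1.46777423 -0.0875816   0.43857023  0.09179167  0.77105462] None
```

The job is handed in: all four buttons were turned in order and lie along the rail towards the ring (measured 1.54, 1.46, 1.48 and 1.41 rad), the frame's centre measures about 1 mm from where it started, and the hand is clear.

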